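# Hang the bushing ring, then tilt the tote and hold its parts in the blue corner

### The job

Lift the heavy steel bushing ring out of the grey parts tote, hang it on the steel post of the wooden stand, right down on the wood, and let go of it. Then pick the tote up by its black handle and, clear of the bench, tilt it about 30 degrees until the brass plug, the black sleeve and the steel collar have all slid together onto the blue corner of its floor. Spill nothing, leave the other things on the bench where they are, and finish still holding the tote up in the air, tilted and still.

Things in the scene. Friction and masses are not known exactly. Their poses are not given: they have to be found in the camera images.
- ring_center (a point): Heavy dark steel bushing ring, 46 mm outside diameter, 28 mm bore, 40 mm tall, about 0.32 kg. It stands upright (bore vertical) on the tote's floor in the tote's +y half, beside the handle. This point is its centre, half-way up; z is the bore axis. Along the tote's x, both sides of it are free for fingers.
- post_seat (a point): Where the ring's centre ends when fully down on the post: on the axis of the stand's vertical steel post, 20 mm above the wood. The post is 18 mm in diameter, tapered at the top, and rises 55 mm from the wood (wood top 30 mm, post tip 85 mm above the bench). Axes as the stand's; the sockets stand 85 and 145 mm from the post along -y.
- stand: Slotted wooden stand, fixed to the bench: a block 90 mm along x by 220 mm along y, 30 mm thick. The post stands on it 70 mm from the middle on the +y side, sockets in its slots on the -y side. Origin under its centre.
- tote: Open light grey plastic parts tote, loose, 230 mm (x) by 210 mm (y), walls 50 mm high and 5 mm thick, floor 5 mm, about 0.4 kg. Origin under its centre, z up out of its mouth, x along the handle. Floor and walls are slick: the small parts start to slide at about 10 degrees of tilt; 30 to 35 degrees straight down towards the blue corner brings them all the way.
- tote_handle (a point): Centre of the tote's rigid black bridge handle: a straight bar 16 mm wide (tote y) and 16 mm tall, running along the tote's x over its middle from end wall to end wall. 62 mm above the tote's underside; bar top at 70 mm, gap of 49 mm between bar and floor. Axes as the tote's.
- tote_corner (a point): The tote's blue corner: innermost point of the inside floor at the tote's +x, +y corner (110 mm along +x and 100 mm along +y from the tote's centre, 5 mm above its underside). A blue square of 85 by 85 mm on the floor reaches from here along the tote's -x and -y. Axes as the tote's.
- plug_center (a point): Rounded brass plug, 26 mm diameter, 24 mm tall, domed top, loose in the tote, starting in the tote's -y half; this point is its centre, half-way up.
- sleeve_center (a point): Black nylon sleeve, 30 mm diameter, 20 mm tall, loose in the tote, starting in the tote's -y half; this point is its centre.
- collar_center (a point): Bright steel collar, 32 mm diameter, 14 mm tall, loose in the tote, starting in the tote's -y half; this point is its centre.
- socket0: nickel-plated female socket, 33 mm diameter, 58 mm tall, upright in the stand's slot nearer the post, top 76 mm above the bench; origin under its centre; leave alone
- socket1: the second nickel-plated female socket, the same size, in the slot farther from the post; origin under its centre; leave alone
- coupler: steel flat-face coupler standing on the bench, 44 mm diameter, 80 mm tall; origin under its centre; leave alone
- wrench: open-ended wrench lying on the bench; leave alone
- grease: can with a green label, 72 mm diameter, 75 mm tall; origin under its centre; leave alone
- cleaner: yellow bottle, 60 mm diameter, 150 mm tall; origin under its centre; leave alone
Mind the look-alikes: they are no part of the job. Leave any red or turquoise look-alike of the part that bears ring_center alone.

How it is judged:
On the way, in this order (a step that is already met when the one before it is completed fails the run):
1. the ring is hung on the post, down on the wood, and let go (distance between ring_center and post_seat below 0.01 m and angle between ring_center's own z axis and vertical below 0.12 rad and contact force between the fingers and ring below 0.1 N), for 0.2 s.
2. the tote is held in the air, tilted (height (world z) of tote_corner above 0.015 m and contact force between tote and the fingers above 1 N and angle between tote's own z axis and vertical between 0.3 and 0.9 rad and contact force between tote and table below 0.1 N and contact force between tote and stand below 0.1 N), for 0.2 s.
At the end, for the whole second after the job is handed in: Ring on the post, let go, within 10 mm of its seat and 7 degrees of upright; tote held by the gripper alone, still, tilted 17 to 51 degrees, blue corner over 15 mm above the bench; centres of plug, sleeve and collar over the 85 mm blue square (all of step 1 and all of step 2 and x of each of plug_center, sleeve_center, collar_center in the frame of tote_corner above -0.085 m and y of each of plug_center, sleeve_center, collar_center in the frame of tote_corner above -0.085 m and z of plug_center in the frame of tote_corner between -0.005 and 0.045 m and distance between each of plug_center, sleeve_center, collar_center and tote_corner below 0.13 m and z of sleeve_center in the frame of tote_corner between -0.005 and 0.045 m and z of collar_center in the frame of tote_corner between -0.005 and 0.045 m and linear speed of tote below 0.03 m/s and angular speed of tote below 0.15 rad/s); the arm keeps its last pose, push and grip.
It fails at once if another thing on the bench or stand is pushed away (30 mm) or knocked over (distance of any of socket0, socket1, coupler, wrench, grease, cleaner from where it was at the start of the episode above 0.03 m or angle between any of socket0, socket1, coupler, wrench, grease, cleaner's own z axis and vertical above 0.5 rad).
It fails at once if a small part is spilled from the tote (distance between any of plug_center, sleeve_center, collar_center and tote above 0.2 m).
It also fails if it takes over 54 s, if anything falls off the work surface, if the arm or the gripper's body presses on something with over 40 N, if the wrist force passes 120 N, or if a joint passes its speed limit or range.

### The arm

A 7-joint arm with a two-finger parallel gripper is mounted at the origin on the work surface. World frame = base frame: x ahead of the robot, y to its left, z up, the work surface at z = 0. Lengths are in m, angles in rad, forces in N, time in s.
With the tool pointing down it reaches from about 0.425 to 0.925 m from the base axis. Payload 6.8 kg.
Tool frame: the origin (TCP) lies midway between the tips of the shut fingers; the grasp point (between the pads) lies 19 mm behind it; z points along the fingers, y is the line along which they close (so a half turn about z gives the same grasp; the last joint's range is limited). The gripper opens to 85 mm and grips with 20 to 120 N. Pads are 22 mm wide; open, the fingers measure 114 mm over their backs; the gripper's body (76 mm by 85 mm) begins 54 mm behind the grasp point. The pads swing forward as they close: fully open they stand 13 mm farther back than shut.
Start: joints at [1.139, 0.477, 0.022, 1.555, -0.011, 1.109, -0.083], TCP at [0.215, -0.64, 0.231] pointing down, gripper open.
Joint ranges: [-2.96, 2.96], [-0.34, 2.1], [-1.41, 1.46], [0.24, 2.44], [-1.37, 4.51], [0.17, 1.92], [-2.96, 2.96]. Speed limits (rad/s): [2.39, 2.39, 3.14, 3.14, 3.14, 3.14, 3.14].

### API

Orientations are given as a rotation vector (axis times angle).
In Python, from bench import r gives the robot as it stands.
- The arm moves only by the tool servo_tool, never from a script. Its arguments are lists of equal length, an entry for each row: "turn": the turn, a rotation vector about the world's x, y, z in units of 5 degrees (1.0 is 5 degrees), a list of three; "slide": the shift along the world's x, y, z in units of 30 mm (1.0 is 30 mm), a list of three; "hand": the opening, from 0 (shut) to 1 (fully open). In form: {"turn": [[rx, ry, rz], ...], "slide": [[dx, dy, dz], ...], "hand": [hand, ...]}. A call has 1 to 8 rows; each row is the pose to reach, as a shift and turn from the pose commanded when the call began; what a row does not reach only later rows make up. A row lasts 1/8 s, in which the tool goes at most 62.5 mm and 10.7 degrees, less where a joint would pass 70% of its speed; a pose out of reach is approached as far as the arm can. A call with a gripper value outside its range is refused whole. The fingers move at their own pace and stop on an object; "squeeze" is the grip in N (left out, the last holds). Time passes only in rows, so rows that repeat a pose let the fingers close. It gives the time, the measured TCP pose, the force, the opening and the grip force at its end, in the units of the state.
- r.get_obs(): the state, without advancing time (a new reading comes with each control period).
- r.grab_frame(name): name is "side" or "top"; returns (picture, depth): 420x560x3 uint8, red, green, blue; 420x560 float32, m along the optical axis (not along the pixel's ray), 0 where there is no reading.
- r.get_calibration(name): a dict with "fovy" (degrees; the focal length in pixels is half the picture's height over the tangent of half this angle, whatever the lens; pixels are square), "cx", "cy" (the principal point, pixels), "R" (3x3) and "t" (3): a world point X has camera coordinates R X + t. Camera axes: x right, y down, z forward; pixel columns grow to the right and rows downward; lengths in m; the calibration is good to about 2 mm. A picture is of the moment at which its call begins. get_calibration takes no time and is no camera call.
- r.hand_in(): hands the job in; it is judged then, once.
The state is a dict: "clock": time; "joints": joint angles; "qvel": joint speeds; "tau": joint torques, N m; "tcp_pos": TCP position; "orientation": TCP orientation; "contact_force": force on the tool from outside, world axes, zero at the start; "moment": the same for the moment, N m; "grip_width": finger opening in m; "gripper_force": force on a finger pad.
Only numpy, scipy, OpenCV 4.12 (cv2) and the standard library are available. Lean on these libraries where they do the work, as an engineer would, in place of code of your own. Each camera call takes 0.05 s, during which the arm holds its last target. There are 200 camera calls.

## Working session

There is one attempt and no reset: what is moved stays moved. The work goes in short steps, Python scripts to look and compute and a tool call to move; the robot and the scene stay as the last step left them, time stands still between calls to the robot, and variables do not carry over. Pictures are saved under pics/ and viewed, at most 10 in all, crops included, and the job is handed in when it is done.

Besides the shell and the picture viewer there is one more tool, called as name(argument=value, ...) on one line, values as JSON. servo_tool: Moves the arm, as the interface text tells. Its arguments: {"type":"object","properties":{"turn":{"type":"array"},"slide":{"type":"array"},"hand":{"type":"array"},"squeeze":{"type":"number"}},"required":["turn","slide","hand"]}

```bash
mkdir -p pics; ls
cat > h.py <<'E'
import numpy as np, cv2
from bench import r
def cal(n):
    c=r.get_calibration(n); f=210/np.tan(np.radians(c["fovy"])/2)
    return f,c["cx"],c["cy"],np.array(c["R"]),np.array(c["t"])
def cloud(n,d):
    f,cx,cy,R,t=cal(n); v,u=np.mgrid[:d.shape[0],:d.shape[1]]
    P=np.stack([(u-cx)/f*d,(v-cy)/f*d,d],-1); return (P-t)@R
def ray(n,u,v,z):
    f,cx,cy,R,t=cal(n); o=-R.T@t; w=R.T@np.array([(u-cx)/f,(v-cy)/f,1]); return o+w*(z-o[2])/w[2]
def proj(n,X):
    f,cx,cy,R,t=cal(n); p=R@np.array(X)+t; return p[0]/p[2]*f+cx,p[1]/p[2]*f+cy
def snap(n,name):
    p,d=r.grab_frame(n); cv2.imwrite(f'pics/{name}.png',cv2.cvtColor(p,cv2.COLOR_RGB2BGR)); np.savez(f'pics/{name}.npz',p=p,d=d); return p,d
E
python3 - <<'E'
from h import *
for n in("top","side"):
    snap(n,n+"0"); print(n,r.get_calibration(n))
o=r.get_obs(); print(o)
E
```

```text
pics
top {'fovy': 50.82603172723251, 'cx': 276.675046127958, 'cy': 210.02692718830613, 'R': array([[ 0.01823975, -0.99980114, -0.00806159],
       [-0.98895948, -0.01685486, -0.14722451],
       [ 0.14705936,  0.01065793, -0.98907025]]), 't': array([0.03228328, 0.55301767, 1.2509554 ])}
side {'fovy': 55.90240932353446, 'cx': 283.54388223432596, 'cy': 210.64315003580606, 'R': array([[-0.99390415, -0.10983464, -0.00953422],
       [-0.04564881,  0.48870964, -0.87125144],
       [ 0.10035305, -0.86550519, -0.49074436]]), 't': array([0.52937187, 0.06602056, 1.02473489])}
{'clock': 0.1, 'joints': array([ 1.13890849,  0.47768033,  0.02234366,  1.55634329, -0.0114932 ,
        1.10930982, -0.08309887]), 'qvel': array([ 7.99187687e-05, -3.37675708e-03, -1.28345257e-03, -2.99920698e-03,
       -3.20958116e-04, -1.78632802e-03, -2.64530189e-04]), 'tau': array([ 4.84011689e-03, -5.97759712e+01,  1.61383364e+00, -2.81954634e+01,
        1.28374470e-02,  5.01257149e-03, -8.89723367e-06]), 'tcp_pos': array([ 0.21457621, -0.63942572,  0.23045177]), 'orientation': array([-3.09895985e+00, -5.06169558e-01,  5.96668818e-04]), 'contact_force': array([ 0.5507483 , -0.3694188 ,  0.08725374]), 'moment': array([ 0.02351753, -0.00041083,  0.02757874]), 'gripper_force': 0.0, 'grip_width': 0.08530176886559632}
```

View pics/top0.png

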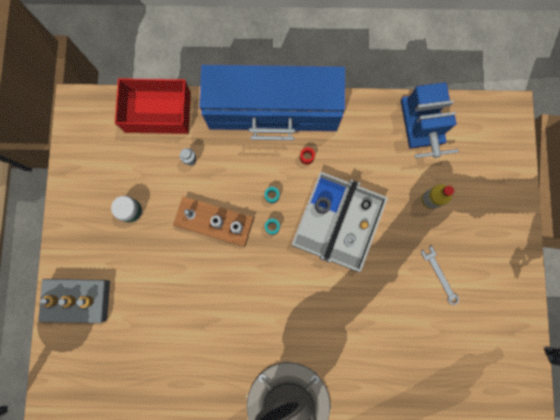

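View pics/side0.png

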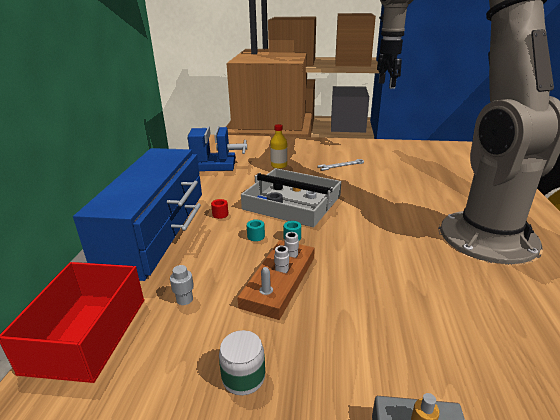

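The top picture shows the tote at about (340,222), with its blue corner up and left at (330,188), the ring near (322,205), and the handle running from (330,258) to (352,185). The stand's post is near (190,212), with sockets at (215,221) and (236,228). The turquoise and red look-alikes are at (272,194), (272,226) and (307,155). I'll measure with depth next.

Run:
```python
from h import *
D=np.load('pics/top0.npz');p,d=D['p'],D['d']; C=cloud('top',d)
hsv=cv2.cvtColor(p,cv2.COLOR_RGB2HSV)
v,u=np.mgrid[:420,:560]
def box(a,b,c,e): return (u>=a)&(u<=b)&(v>=c)&(v<=e)
# handle top
T=box(285,395,160,280)
m=T&(C[...,2]>.058)&(C[...,2]<.085)&(p.max(2)<70); P=C[m]
c,(s),a=cv2.minAreaRect((P[:,:2]*1000).astype(np.float32)); print('handle',m.sum(),c,s,a,np.median(P[:,2]))
# tote rim
m=T&(C[...,2]>.04)&(C[...,2]<.056); P=C[m]; print('rim',m.sum(),cv2.minAreaRect((P[:,:2]*1000).astype(np.float32)), np.median(P[:,2]))
m=T&(C[...,2]>.03)&(C[...,2]<.095);P=C[m]; print('tote',cv2.minAreaRect((P[:,:2]*1000).astype(np.float32)))
# stand
S=box(165,262,185,252)
m=S&(C[...,2]>.022)&(C[...,2]<.036);P=C[m]; print('stand',m.sum(),cv2.minAreaRect((P[:,:2]*1000).astype(np.float32)),np.median(P[:,2]))
m=(S&(C[...,2]>.045)).astype(np.uint8); n,l,st,ce=cv2.connectedComponentsWithStats(m)
for i in range(1,n): P=C[l==i]; print(st[i],ce[i],P.mean(0),P[:,2].max(), P[P[:,2]>P[:,2].max()-.01].mean(0))
# ring
m=box(308,338,190,220)&(C[...,2]>.030)&(C[...,2]<.056); print('ring?',[(cv2.minEnclosingCircle((C[m][:,:2]*1000).astype(np.float32)))],m.sum())
f=np.concatenate([p[165:280,285:395],cv2.applyColorMap((np.clip(C[165:280,285:395,2],0,.09)/.09*255).astype(np.uint8),2)],1)
g=np.concatenate([p[165:280,160:270]],1); f=np.concatenate([f,g],1)
cv2.imwrite('pics/z0.png',cv2.cvtColor(cv2.resize(f,None,fx=2.4,fy=2.4,interpolation=2),cv2.COLOR_RGB2BGR))
```

```text
handle 353 (524.763427734375, -140.12637329101562) (14.34023666381836, 235.3986053466797) 69.25941467285156 0.06978692424690586
rim 733 ((542.1963500976562, -115.93267822265625), (270.3136901855469, 262.3523254394531), 68.91255950927734) 0.04816611026720008
tote ((543.4669799804688, -113.15425109863281), (276.41278076171875, 264.6490173339844), 68.91256713867188)
stand 1894 ((517.6410522460938, 230.6993408203125), (220.7059783935547, 90.45712280273438), 74.462158203125) 0.02933790314704819
[250 190   1   1   1] [250. 190.] [0.36235853 0.0282653  1.31896078] 1.3189607802083811 [0.36235853 0.0282653  1.31896078]
[200 193   1   1   1] [200. 193.] [0.36235853 0.0282653  1.31896078] 1.3189607802083811 [0.36235853 0.0282653  1.31896078]
[228 192   1   1   1] [228. 192.] [0.36235853 0.0282653  1.31896078] 1.3189607802083811 [0.36235853 0.0282653  1.31896078]
[195 201   1   1   1] [195. 201.] [0.36235853 0.0282653  1.31896078] 1.3189607802083811 [0.36235853 0.0282653  1.31896078]
[220 201   1   1   1] [220. 201.] [0.36235853 0.0282653  1.31896078] 1.3189607802083811 [0.36235853 0.0282653  1.
[... 2998 characters left out ...]
 1.31896078]
[244 243   1   1   1] [244. 243.] [0.36235853 0.0282653  1.31896078] 1.3189607802083811 [0.36235853 0.0282653  1.31896078]
[256 243   1   1   1] [256. 243.] [0.36235853 0.0282653  1.31896078] 1.3189607802083811 [0.36235853 0.0282653  1.31896078]
[217 244   1   1   1] [217. 244.] [0.36235853 0.0282653  1.31896078] 1.3189607802083811 [0.36235853 0.0282653  1.31896078]
[201 246   1   1   1] [201. 246.] [0.36235853 0.0282653  1.31896078] 1.3189607802083811 [0.36235853 0.0282653  1.31896078]
[205 247   1   1   1] [205. 247.] [0.36235853 0.0282653  1.31896078] 1.3189607802083811 [0.36235853 0.0282653  1.31896078]
ring? [((580.0643310546875, -81.49063110351562), 36.69050979614258)] 165
```

View pics/z0.png

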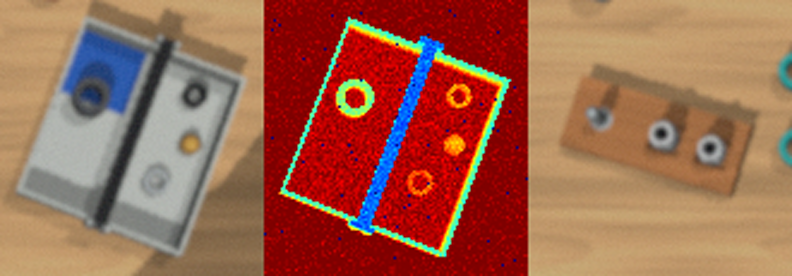

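The depth crop shows the ring cleanly at about pixel (323,206), with the handle and post isolated. The brass plug, black sleeve and steel collar are in the -y half. I'll refine the ring and post.

Run:
```python
from h import *
D=np.load('pics/top0.npz');d=D['d']; C=cloud('top',d); v,u=np.mgrid[:420,:560]
Z=C[...,2]; ok=(d>0)
c=ray('top',323,206,.045)[:2]
m=ok&(Z>.036)&(Z<.055)&(np.hypot(C[...,0]-c[0],C[...,1]-c[1])<.03)
P=C[m]; x=P[:,:2]; (cc,rr)=cv2.minEnclosingCircle((x*1000).astype(np.float32)); print('ring',cc,rr,x.mean(0),np.median(P[:,2]),len(P))
m=ok&(Z>.04)&(Z<.1)&(abs(u-188)<8)&(abs(v-213)<8); P=C[m]; print('post',len(P),np.median(P,0),P[:,2].max()); print(P[P[:,2]>.07])
a=np.radians(74.46); print('post by stand',np.array([.5176,.2307])+.07*np.array([np.cos(a),np.sin(a)]))
for n,q in dict(s0=(.5139,.2160),).items(): print(q, np.array([.5176,.2307])+(-.015)*np.array([np.cos(a),np.sin(a)]))
T=np.radians(-20.74);R=np.array([[np.cos(T),-np.sin(T)],[np.sin(T),np.cos(T)]]); print('ring in tote', (x.mean(0)-[.5248,-.1401])@R)
```

```text
ring (569.4940795898438, -91.8255844116211) 22.62904167175293 [ 0.56894744 -0.0915145 ] 0.044176375541651186 127
post 48 [0.53413646 0.29426972 0.07855051] 0.08826152306429595
[[0.54211255 0.30168694 0.08070553]
 [0.54197598 0.29856685 0.08197957]
 [0.54181604 0.29541805 0.08341385]
 [0.54257187 0.29362458 0.07854398]
 [0.53904294 0.30414492 0.08179461]
 [0.53897364 0.30112469 0.08261871]
 [0.53919787 0.29855711 0.08138814]
 [0.53934998 0.2958748  0.08066279]
 [0.53932846 0.29292952 0.08115227]
 [0.53951582 0.29029558 0.0801809 ]
 [0.53580256 0.30340267 0.08449335]
 [0.53574808 0.30041006 0.0852251 ]
 [0.53604004 0.29795896 0.08349205]
 [0.53564032 0.29443735 0.08667878]
 [0.53616714 0.29233858 0.08327646]
 [0.53639076 0.2897683  0.08203107]
 [0.53770619 0.2888146  0.07302851]
 [0.53361578 0.30433632 0.07967214]
 [0.53276016 0.30005285 0.08621343]
 [0.53316135 0.29778346 0.0836614 ]
 [0.53257354 0.29395842 0.08826152]
 [0.53338782 0.29231983 0.08272441]
 [0.53465714 0.29135011 0.07390224]
 [0.5310279  0.30464508 0.07765298]
 [0.53040329 0.30070853 0.08260668]
 [0.53048548 0.29792907 0.08235887]
 [0.52995511 0.29417664 0.08661541]
 [0.53109969 0.29307287 0.07855704]
 [0.5286149  0.29646574 0.07536574]
 [0.52913125 0.2943628  0.07186962]]
post by stand [0.53635377 0.29814106]
(0.5139, 0.216) [0.51358133 0.21624835]
ring in tote [0.02408108 0.06107086]
```

servo_tool(turn=[[0,0,0.6],[0,0,1.2],[0,0,1.9],[0,0,2.6],[0,0,3.2],[0,0,3.8],[0,0,4.5],[0,0,5.1]], slide=[[0.5,0.8,0],[1.2,1.9,0],[2,3.1,0],[2.8,4.3,0],[3.6,5.5,0],[4.4,6.7,0],[5.2,8,0],[6,9.2,0]], hand=[1,1,1,1,1,1,1,1])

```text
clock: 1.1
tcp_pos: [0.3952, -0.3623, 0.2311]
orientation: [-2.911, -1.181, 0.0]
contact_force: [0.7, -0.8, 0.5]
grip_width: 0.085
gripper_force: 0.0
```

servo_tool(turn=[[0,0,0.6],[0,0,1.2],[0,0,1.9],[0,0,2.6],[0,0,3.2],[0,0,3.8],[0,0,4.5],[0,0,5.06]], slide=[[0.8,1.2,0],[1.6,2.4,-0.3],[2.4,3.6,-0.6],[3.2,4.8,-1],[4,6,-1.5],[4.8,7.3,-2],[5.4,8.4,-2.5],[5.83,9.07,-3]], hand=[1,1,1,1,1,1,1,1])

```text
clock: 2.1
tcp_pos: [0.5702, -0.0898, 0.1405]
orientation: [-2.58, -1.792, -0.0]
contact_force: [0.3, 1.1, -0.8]
grip_width: 0.0855
gripper_force: 0.0
```

servo_tool(turn=[[0,0,0],[0,0,0]], slide=[[0,0,0],[0,0,0]], hand=[1,1])

```text
clock: 2.35
tcp_pos: [0.5692, -0.0935, 0.1412]
orientation: [2.585, 1.784, -0.002]
contact_force: [0.2, -0.2, 0.1]
grip_width: 0.0853
gripper_force: 0.0
```

Run:
```python
from h import *
from scipy.spatial.transform import Rotation as Ro
o=r.get_obs(); M=Ro.from_rotvec(o['orientation']).as_matrix(); print(o['clock'],o['joints'],o['tcp_pos'],M[:,1],np.degrees(np.arctan2(M[1,1],M[0,1])),M[:,2])
snap('top','t1');p,d=snap('side','s1')
q=proj('side',o['tcp_pos']);print(q)
q=np.array(q).astype(int); c=p[max(0,q[1]-90):q[1]+90,q[0]-110:q[0]+110]
cv2.imwrite('pics/s1c.png',cv2.cvtColor(cv2.resize(c,None,fx=3,fy=3),cv2.COLOR_RGB2BGR))
```

```text
2.35 [ 0.35726766  0.44836244 -0.38846673  1.85665539  0.21621548  0.87840154
 -0.49808607] [ 0.56921654 -0.09348827  0.14119968] [ 9.34981081e-01 -3.54697438e-01 -3.26275715e-04] -20.77490334325162 [-7.08879501e-04 -9.48733766e-04 -9.99999299e-01]
(np.float64(273.6078354045401), np.float64(164.072414998326))
```

servo_tool(turn=[[0,0,0],[0,0,0],[0,0,0],[0,0,0],[0,0,0],[0,0,0],[0,0,0],[0,0,0]], slide=[[0,0.06,-0.6],[0,0.06,-1.4],[0,0.06,-2.2],[0,0.06,-3],[0,0.06,-3.6],[0,0.06,-4],[0,0.06,-4.3],[0,0.06,-4.3]], hand=[1,1,1,1,1,1,1,1])

```text
clock: 3.45
tcp_pos: [0.5695, -0.09, 0.0119]
orientation: [-2.583, -1.787, 0.001]
contact_force: [0.1, -0.3, 0.1]
grip_width: 0.0854
gripper_force: 0.0
```

servo_tool(turn=[[0,0,0],[0,0,0],[0,0,0],[0,0,0],[0,0,0],[0,0,0],[0,0,0],[0,0,0]], slide=[[0,0,0],[0,0,0],[0,0,0],[0,0,0],[0,0,0],[0,0,0],[0,0,0],[0,0,0]], hand=[0.6,0.5,0.4,0.3,0.2,0.2,0.2,0.2], squeeze=80)

```text
clock: 4.45
tcp_pos: [0.5705, -0.0901, 0.0132]
orientation: [2.583, 1.787, 0.002]
contact_force: [-0.1, 0.6, 5.9]
grip_width: 0.0435
gripper_force: 82.2
```

servo_tool(turn=[[0,0,0],[0,0,0],[0,0,0],[0,0,0],[0,0,0],[0,0,0],[0,0,0],[0,0,0]], slide=[[0,0,0.2],[0,0,0.6],[0,0,1.2],[0,0,2],[0,0,2.8],[0,0,3.6],[0,0,4.2],[0,0,4.2]], hand=[0.2,0.2,0.2,0.2,0.2,0.2,0.2,0.2])

```text
clock: 5.45
tcp_pos: [0.5707, -0.0901, 0.1402]
orientation: [2.582, 1.786, 0.004]
contact_force: [-0.4, 0.3, -2.6]
grip_width: 0.0433
gripper_force: 81.8
```

Run:
```python
from h import *
o=r.get_obs(); print(o['clock'],o['tcp_pos'],o['grip_width'],o['contact_force'])
p,d=snap('side','s2'); C=cloud('side',d); q=np.array(proj('side',o['tcp_pos'])).astype(int)
c=p[q[1]-60:q[1]+60,q[0]-80:q[0]+80]
cv2.imwrite('pics/s2c.png',cv2.cvtColor(cv2.resize(c,None,fx=4,fy=4,interpolation=2),cv2.COLOR_RGB2BGR)); print(q-[80,60])
```

```text
5.45 [ 0.57073757 -0.09014727  0.14018686] 0.043282032048200136 [-0.4011032   0.30291858 -2.55500793]
[192 104]
```

View pics/s2c.png

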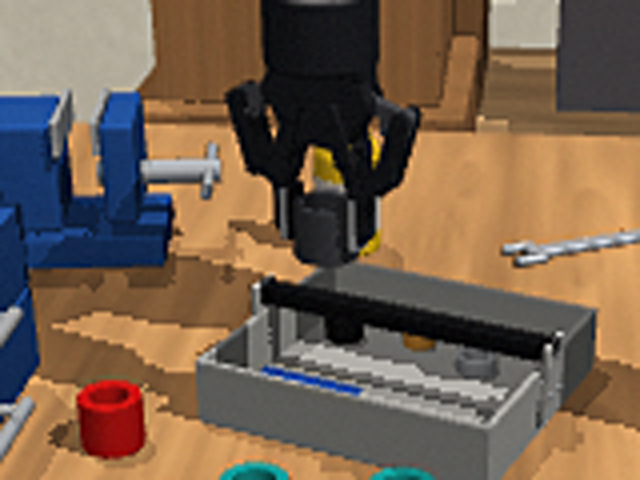

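The picture shows the dark ring hanging upright between the pads at crop (320,230), with the small parts still in the tote. I'm carrying it over the post.

servo_tool(turn=[[0,0,0],[0,0,0],[0,0,0],[0,0,0],[0,0,0],[0,0,0],[0,0,0],[0,0,0]], slide=[[0,0.3,0],[-0.1,1,0],[-0.2,2,0],[-0.3,3,0],[-0.4,4,0],[-0.5,5,0],[-0.6,6,0],[-0.6,7,0]], hand=[0.2,0.2,0.2,0.2,0.2,0.2,0.2,0.2])

```text
clock: 6.5
tcp_pos: [0.5504, 0.1216, 0.1372]
orientation: [-2.582, -1.788, 0.003]
contact_force: [0.5, 0.2, -3.5]
grip_width: 0.0435
gripper_force: 81.8
```

servo_tool(turn=[[0,0,0],[0,0,0],[0,0,0],[0,0,0],[0,0,0],[0,0,0],[0,0,0],[0,0,0]], slide=[[-0.1,1,0],[-0.2,2,0],[-0.3,3,0],[-0.4,4,0],[-0.5,5,0],[-0.53,5.7,0],[-0.53,6,0],[-0.53,6,0]], hand=[0.2,0.2,0.2,0.2,0.2,0.2,0.2,0.2])

```text
clock: 7.5
tcp_pos: [0.5357, 0.2999, 0.1379]
orientation: [2.583, 1.788, -0.001]
contact_force: [-0.3, 0.4, -3.5]
grip_width: 0.0433
gripper_force: 81.8
```

servo_tool(turn=[[0,0,0],[0,0,0]], slide=[[0,0,0],[0,0,0]], hand=[0.2,0.2])

```text
clock: 7.75
tcp_pos: [0.5362, 0.2987, 0.1383]
orientation: [2.585, 1.785, -0.0]
contact_force: [-0.1, -0.3, -3.0]
grip_width: 0.0433
gripper_force: 81.8
```

Run:
```python
from h import *
from scipy.spatial.transform import Rotation as Ro
o=r.get_obs(); t=o['tcp_pos']; M=Ro.from_rotvec(o['orientation']).as_matrix(); print(o['clock'],t,M[:,1],M[:,2],o['grip_width'],o['contact_force'])
p,d=snap('side','s3'); q=np.array(proj('side',t)).astype(int)
D0=np.load('pics/side0.npz')['d']; C=cloud('side',d); C0=cloud('side',D0)
# post from start view
m=(D0>0)&(C0[...,2]>.04)&(C0[...,2]<.09)&(np.hypot(C0[...,0]-.536,C0[...,1]-.298)<.02)
P=C0[m]; vv,uu=np.nonzero(m); print('post px',uu.mean(),uu.min(),uu.max(),'expected',proj('side',[.536,.298,.058]),proj('side',[.536,.298,.085])); print([(v,uu[vv==v].mean()) for v in range(vv.min(),vv.max()+1,4)])
# ring: dark px near
m=(d>0)&(C[...,2]>t[2]-.012)&(C[...,2]<t[2]+.03)&(np.hypot(C[...,0]-t[0],C[...,1]-t[1])<.05)
a,b=q[1]-70,q[0]-80
c=p[a:a+140,b:b+160]; cv2.imwrite('pics/s3c.png',cv2.cvtColor(cv2.resize(c,None,fx=4,fy=4,interpolation=2),cv2.COLOR_RGB2BGR)); print(b,a)
for z in(.132,.172): print('ring px if at tcp',proj('side',[t[0],t[1],z]))
```

```text
7.75 [0.53619561 0.29865548 0.13826244] [ 9.35169080e-01 -3.54201453e-01  3.49108033e-04] [ 1.05178487e-04 -7.07925593e-04 -9.99999744e-01] 0.04334037624586608 [-0.12758444 -0.25852034 -3.04817424]
post px 265.1564245810056 261 270 expected (np.float64(265.23575940052234), np.float64(278.918391121712)) (np.float64(264.79350989275054), np.float64(268.1270823896734))
[(267, np.float64(265.0)), (271, np.float64(265.0)), (275, np.float64(265.0)), (279, np.float64(265.0)), (283, np.float64(265.5)), (287, np.float64(265.5))]
183 175
ring px if at tcp (np.float64(263.83289695294576), np.float64(248.63024372449436))
ring px if at tcp (np.float64(263.10176630242904), np.float64(230.89517475860535))
```

View pics/s3c.png

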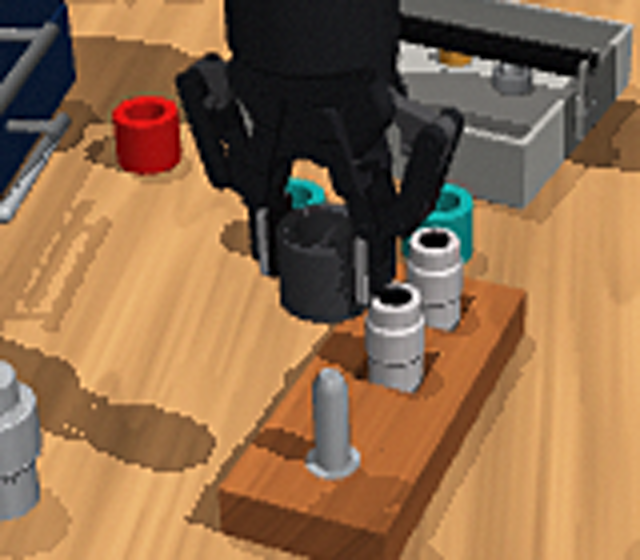

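Run:
```python
from h import *
from scipy.optimize import least_squares
D=np.load('pics/s3.npz');p,d=D['p'],D['d'];C=cloud('side',d); v,u=np.mgrid[:420,:560]
m=(d>0)&(u>=255)&(u<=269)&(v>=234)&(v<=249)&(C[...,1]>.25)&(C[...,1]<.36); P=C[m]
f=least_squares(lambda c:np.hypot(P[:,0]-c[0],P[:,1]-c[1])-.023,[.536,.297],loss='soft_l1',f_scale=.002); print('ring',f.x,len(P),np.median(abs(f.fun)))
g=cv2.cvtColor(p,cv2.COLOR_RGB2GRAY)
print(g[243,245:285]); print(g[240:262,261], 'bottom row')
D=np.load('pics/side0.npz');p,d=D['p'],D['d'];C=cloud('side',d)
m=(d>0)&(C[...,2]>.04)&(C[...,2]<.075)&(np.hypot(C[...,0]-.536,C[...,1]-.298)<.02); P=C[m]
f=least_squares(lambda c:np.hypot(P[:,0]-c[0],P[:,1]-c[1])-.009,[.536,.297],loss='soft_l1',f_scale=.002); print('post',f.x,len(P),np.median(abs(f.fun)))
```

```text
ring [0.53437017 0.2956244 ] 240 0.0009004607968629199
[174 174 160 111  82  14   0   3  26  27  31  33  34  37  36  42  40  42
  43  45  44  46  53  54  32  31  22 106 105  69  21  13  16  22  22  22
   3 131 129  96]
[ 40  46  39  40  42  41  42  42  39  42  41  43  43  41  29  49 177 175
 171 176 186 113] bottom row
post [0.53589915 0.29749528] 122 0.00047493683695043216
```

servo_tool(turn=[[0,0,0],[0,0,0],[0,0,0],[0,0,0],[0,0,0],[0,0,0],[0,0,0],[0,0,0]], slide=[[0.05,0.06,-0.2],[0.05,0.06,-0.6],[0.05,0.06,-1.1],[0.05,0.06,-1.7],[0.05,0.06,-2.3],[0.05,0.06,-2.8],[0.05,0.06,-3.2],[0.05,0.06,-3.2]], hand=[0.2,0.2,0.2,0.2,0.2,0.2,0.2,0.2])

```text
clock: 8.8
tcp_pos: [0.5367, 0.3014, 0.0412]
orientation: [-2.583, -1.787, 0.003]
contact_force: [0.9, -0.0, -2.9]
grip_width: 0.0436
gripper_force: 81.8
```

servo_tool(turn=[[0,0,0],[0,0,0],[0,0,0]], slide=[[0,0,-0.06],[0,0,-0.12],[0,0,-0.12]], hand=[0.2,0.2,0.2])

```text
clock: 9.18
tcp_pos: [0.5374, 0.3018, 0.039]
orientation: [2.584, 1.787, 0.001]
contact_force: [0.2, -0.2, -3.4]
grip_width: 0.0436
gripper_force: 81.8
```

servo_tool(turn=[[0,0,0],[0,0,0],[0,0,0]], slide=[[0,0,-0.04],[0,0,-0.08],[0,0,-0.08]], hand=[0.2,0.2,0.2])

```text
clock: 9.55
tcp_pos: [0.5376, 0.3019, 0.0382]
orientation: [2.583, 1.787, 0.001]
contact_force: [-4.7, -3.9, 11.6]
grip_width: 0.0435
gripper_force: 83.8
```

servo_tool(turn=[[0,0,0],[0,0,0],[0,0,0],[0,0,0],[0,0,0],[0,0,0]], slide=[[0,0,0.03],[0,0,0.06],[0,0,0.06],[0,0,0.06],[0,0,0.06],[0,0,0.06]], hand=[0.6,0.7,0.8,0.9,0.9,0.9])

```text
clock: 10.3
tcp_pos: [0.5373, 0.3018, 0.038]
orientation: [-2.584, -1.787, 0.0]
contact_force: [0.2, 0.0, 0.2]
grip_width: 0.0772
gripper_force: 0.0
```

servo_tool(turn=[[0,0,0],[0,0,0],[0,0,0],[0,0,0],[0,0,0],[0,0,0],[0,0,0],[0,0,0]], slide=[[0,0,0.2],[0,0,0.6],[0,0,1.2],[0,0,2],[0,0,2.8],[0,0,3.6],[0,0,4.4],[0,0,4.8]], hand=[0.9,0.9,0.9,0.9,0.9,0.9,0.9,0.9])

```text
clock: 11.3
tcp_pos: [0.5379, 0.3024, 0.1848]
orientation: [2.583, 1.787, 0.005]
contact_force: [-0.8, -0.8, -0.2]
grip_width: 0.0769
gripper_force: 0.0
```

Run:
```python
from h import *
from scipy.optimize import least_squares
o=r.get_obs(); print(o['clock'],o['tcp_pos'],o['grip_width'],o['contact_force'])
p,d=snap('side','s4');C=cloud('side',d)
m=(d>0)&(C[...,2]>.035)&(C[...,2]<.066)&(np.hypot(C[...,0]-.536,C[...,1]-.298)<.033); P=C[m]
f=least_squares(lambda c:np.hypot(P[:,0]-c[0],P[:,1]-c[1])-.023,[.536,.297],loss='soft_l1',f_scale=.002); print('ring',f.x,len(P),np.median(abs(f.fun)))
n=C[(d>0)&(np.hypot(C[...,0]-.536,C[...,1]-.298)<.026)&(C[...,2]<.1)]; print(np.percentile(n[:,2],[1,50,90,95,99]))
a,b=190,190; c=p[a:a+140,b:b+180]; cv2.imwrite('pics/s4c.png',cv2.cvtColor(cv2.resize(c,None,fx=4,fy=4,interpolation=2),cv2.COLOR_RGB2BGR))
# tote again from top
p,d=snap('top','t4');C=cloud('top',d); v,u=np.mgrid[:420,:560]
m=(u>285)&(u<395)&(v>160)&(v<280)&(C[...,2]>.058)&(C[...,2]<.085)&(p.max(2)<70); P=C[m]
print('handle',m.sum(),cv2.minAreaRect((P[:,:2]*1000).astype(np.float32)),P[:,:2].mean(0))
```

```text
11.3 [0.53791444 0.30236035 0.18480829] 0.07693882501690465 [-0.81531416 -0.79822075 -0.16439011]
ring [0.53706952 0.29917101] 305 0.0005444442697296221
[0.02893434 0.0611486  0.0724557  0.08071584 0.08535835]
handle 396 ((522.0783081054688, -138.55899047851562), (15.228275299072266, 238.71688842773438), 68.75128936767578) [ 0.52376194 -0.13950819]
```

View pics/s4c.png

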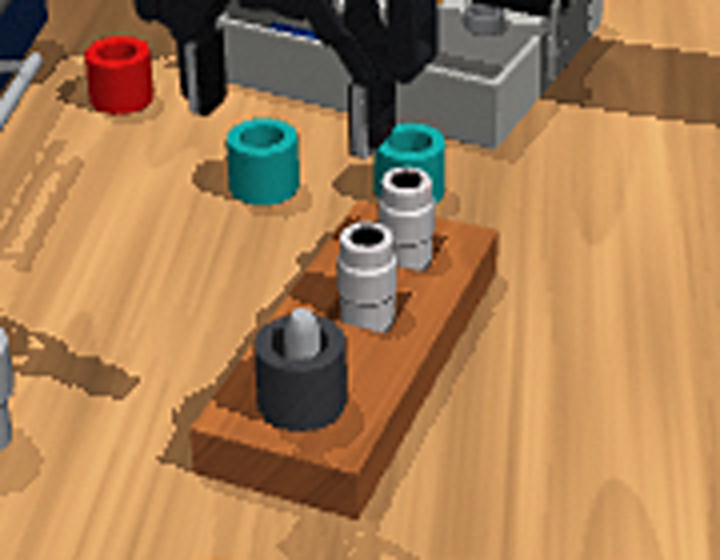

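The ring sits down on the wood with the post through it, at crop (300,370), and is released. Next I go to the handle, about 20 mm towards its +x end.

servo_tool(turn=[[0,0,0.8],[0,0,1.9],[0,0,3.1],[0,0,4.3],[0,0,5.5],[0,0,6.7],[0,0,7.9],[0,0,9]], slide=[[0,-0.4,0],[0,-1.2,0],[0,-2.2,0],[0,-3.3,0],[0.1,-4.4,0],[0.1,-5.5,0],[0.1,-6.6,0],[0.1,-7.7,0]], hand=[0.9,0.9,0.9,0.9,0.9,0.9,0.9,0.9])

```text
clock: 12.4
tcp_pos: [0.5396, 0.0695, 0.1812]
orientation: [-1.698, -2.642, 0.001]
contact_force: [0.5, -0.9, 0.1]
grip_width: 0.0766
gripper_force: 0.0
```

servo_tool(turn=[[0,0,1.3],[0,0,2.6],[0,0,4],[0,0,5.3],[0,0,6.6],[0,0,7.8],[0,0,8.95],[0,0,8.95]], slide=[[0,-1.1,0],[0,-2.2,0],[0,-3.4,-0.2],[0,-4.6,-0.6],[0,-5.7,-1],[0,-6.7,-1.4],[0.05,-7.25,-1.8],[0.05,-7.25,-1.8]], hand=[0.9,0.9,0.9,0.9,0.9,0.9,0.9,0.9])

```text
clock: 13.4
tcp_pos: [0.5403, -0.1481, 0.1263]
orientation: [-0.575, -3.085, -0.001]
contact_force: [0.4, 0.1, 0.8]
grip_width: 0.077
gripper_force: 0.0
```

servo_tool(turn=[[0,0,0],[0,0,0]], slide=[[0,0,0],[0,0,0]], hand=[0.9,0.9])

```text
clock: 13.65
tcp_pos: [0.5421, -0.1454, 0.1287]
orientation: [0.568, 3.089, 0.0]
contact_force: [-0.5, -0.5, -0.7]
grip_width: 0.0768
gripper_force: 0.0
```

Run:
```python
from h import *
from scipy.spatial.transform import Rotation as Ro
o=r.get_obs(); t=o['tcp_pos']; M=Ro.from_rotvec(o['orientation']).as_matrix(); print(o['clock'],o['joints'],t,'yaw y',np.degrees(np.arctan2(M[1,1],M[0,1])),M[:,2])
T=np.radians(-20.9); ex=np.array([np.cos(T),np.sin(T)]); ey=np.array([-ex[1],ex[0]])
w=t[:2]-[.524,-.1397]; print('in tote',w@ex,w@ey)
```

```text
13.65 [ 0.68615971  0.50367344 -0.6898867   1.8880925   0.40534904  0.89231619
  1.00444758] [ 0.5421417  -0.14538564  0.12868686] yaw y 69.14883263251389 [ 8.46055185e-04  1.33804659e-04 -9.99999633e-01]
in tote 0.018976340783690145 0.0011602822927560966
```

servo_tool(turn=[[0,0,0],[0,0,0],[0,0,0],[0,0,0],[0,0,0],[0,0,0],[0,0,0]], slide=[[-0.01,-0.03,-0.4],[-0.01,-0.03,-1],[-0.01,-0.03,-1.6],[-0.01,-0.03,-2.2],[-0.01,-0.03,-2.6],[-0.01,-0.03,-2.9],[-0.01,-0.03,-2.9]], hand=[0.9,0.9,0.9,0.9,0.9,0.9,0.9])

```text
clock: 14.52
tcp_pos: [0.5412, -0.1475, 0.0405]
orientation: [-0.569, -3.089, -0.0]
contact_force: [0.0, -0.2, -0.9]
grip_width: 0.077
gripper_force: 0.0
```

servo_tool(turn=[[0,0,0],[0,0,0],[0,0,0],[0,0,0],[0,0,0],[0,0,0],[0,0,0],[0,0,0]], slide=[[0,0,0],[0,0,0],[0,0,0],[0,0,0],[0,0,0],[0,0,0],[0,0,0],[0,0,0]], hand=[0.6,0.5,0.4,0.3,0.2,0.1,0,0], squeeze=115)

```text
clock: 15.52
tcp_pos: [0.5415, -0.1478, 0.0415]
orientation: [0.57, 3.089, -0.001]
contact_force: [-1.7, -0.3, 6.1]
grip_width: 0.0143
gripper_force: 112.5
```

servo_tool(turn=[[0,0,0],[0,0,0],[0,0,0],[0,0,0]], slide=[[0,0,0],[0,0,0],[0,0,0],[0,0,0]], hand=[0,0,0,0])

```text
clock: 16.02
tcp_pos: [0.5415, -0.1479, 0.0415]
orientation: [0.57, 3.089, -0.001]
contact_force: [-3.0, -0.3, 4.8]
grip_width: 0.0142
gripper_force: 112.5
```

servo_tool(turn=[[0,0,0],[0,0,0],[0,0,0],[0,0,0],[0,0,0],[0,0,0],[0,0,0],[0,0,0]], slide=[[0,0,0.1],[0,0,0.2],[0,0,0.4],[0,0,0.6],[0,0,0.9],[0,0,1.2],[0,0,1.5],[0,0,1.7]], hand=[0,0,0,0,0,0,0,0])

```text
clock: 17.02
tcp_pos: [0.5417, -0.1477, 0.0929]
orientation: [0.57, 3.089, -0.0]
contact_force: [2.1, -0.9, -8.9]
grip_width: 0.0142
gripper_force: 115.1
```

servo_tool(turn=[[0,0,0],[0,0,0],[0,0,0],[0,0,0],[0,0,0],[0,0,0],[0,0,0],[0,0,0]], slide=[[0,0,0.5],[0,0,1.1],[0,0,1.8],[0,0,2.5],[0,0,3.3],[0,0,4.1],[0,0,4.7],[0,0,5]], hand=[0,0,0,0,0,0,0,0])

```text
clock: 18.02
tcp_pos: [0.5418, -0.1476, 0.2437]
orientation: [0.569, 3.088, -0.0]
contact_force: [-0.1, 0.4, -6.0]
grip_width: 0.014
gripper_force: 117.7
```

Run:
```python
from h import *
o=r.get_obs(); print(o['clock'],o['tcp_pos'],o['joints'],o['grip_width'],o['contact_force'],o['moment'])
p,d=snap('side','s5'); p2,_=snap('top','t5')
c=np.concatenate([p[60:260,200:400],p2[130:330,260:460]],1); cv2.imwrite('pics/s5c.png',cv2.cvtColor(cv2.resize(c,None,fx=2,fy=2,interpolation=2),cv2.COLOR_RGB2BGR))
```

```text
18.025 [ 0.54184335 -0.14759512  0.24366883] [ 0.75400819  0.37192727 -0.75467014  1.77885626  0.28360478  1.10084543
  1.10981424] 0.013998847253336093 [-0.10572702  0.36556894 -6.01659321] [ 0.12409313 -0.1053723   0.0031016 ]
```

View pics/s5c.png

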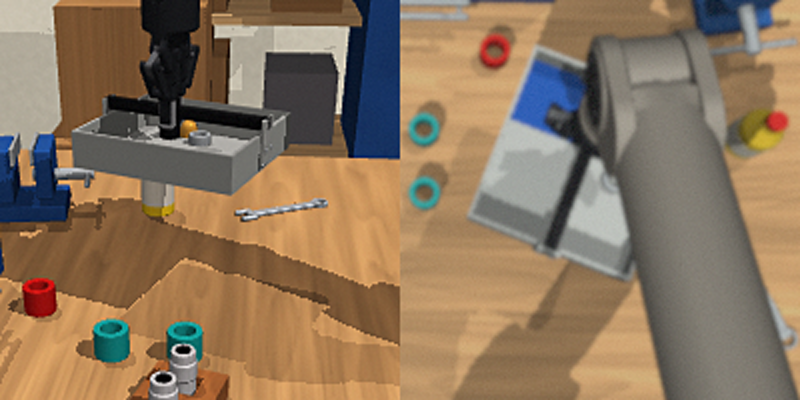

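The tote is held level and clear of the bench, with its parts in it. I'm tilting slowly towards the blue corner.

servo_tool(turn=[[-0.1,0.2,0],[-0.25,0.55,0],[-0.4,0.9,0],[-0.6,1.3,0],[-0.75,1.7,0],[-0.95,2.1,0],[-1.1,2.5,0],[-1.3,2.9,0]], slide=[[0,0,0],[0,0,0],[0,0,0],[0,0,0],[0,0,0],[0,0,0],[0,0,0],[0,0,0]], hand=[0,0,0,0,0,0,0,0], squeeze=120)

```text
clock: 19.12
tcp_pos: [0.5415, -0.1475, 0.241]
orientation: [-0.526, -2.854, 0.231]
contact_force: [0.6, -0.9, -6.2]
grip_width: 0.0143
gripper_force: 124.5
```

servo_tool(turn=[[-0.2,0.4,0],[-0.35,0.8,0],[-0.55,1.2,0],[-0.7,1.6,0],[-0.9,2,0],[-1.05,2.35,0],[-1.2,2.65,0],[-1.3,2.9,0]], slide=[[0,0,0],[0,0,0],[0,0,0],[0,0,0],[0,0,0],[0,0,0],[0,0,0],[0,0,0]], hand=[0,0,0,0,0,0,0,0])

```text
clock: 20.12
tcp_pos: [0.5416, -0.1475, 0.2418]
orientation: [-0.48, -2.607, 0.429]
contact_force: [1.0, 0.5, -3.4]
grip_width: 0.0137
gripper_force: 126.2
```

servo_tool(turn=[[0,0,0],[0,0,0],[0,0,0],[0,0,0],[0,0,0],[0,0,0],[0,0,0],[0,0,0]], slide=[[0,0,0],[0,0,0],[0,0,0],[0,0,0],[0,0,0],[0,0,0],[0,0,0],[0,0,0]], hand=[0,0,0,0,0,0,0,0])

```text
clock: 21.12
tcp_pos: [0.5415, -0.1476, 0.2421]
orientation: [-0.481, -2.609, 0.429]
contact_force: [5.0, -3.2, -10.8]
grip_width: 0.0139
gripper_force: 125.1
```

Run:
```python
from h import *
from scipy.spatial.transform import Rotation as Ro
o=r.get_obs(); M=Ro.from_rotvec(o['orientation']).as_matrix(); print(o['clock'],o['tcp_pos'],o['joints'],M[:,2],o['grip_width'],o['contact_force'],o['moment'])
p,d=snap('side','s6'); p2,_=snap('top','t6')
c=np.concatenate([p[60:260,200:400],p2[130:330,260:460]],1); cv2.imwrite('pics/s6c.png',cv2.cvtColor(cv2.resize(c,None,fx=2,fy=2,interpolation=2),cv2.COLOR_RGB2BGR))
```

```text
21.125 [ 0.54152474 -0.14762135  0.24208778] [ 0.42314702  0.63189059 -0.61828469  1.48378953  0.46902025  1.69742224
  0.93107536] [-0.48046162 -0.21544806 -0.85014044] 0.013946042755643453 [  5.01318738  -3.24114903 -10.76923741] [ 0.82270219  0.06776696 -0.3722492 ]
```

View pics/s6c.png

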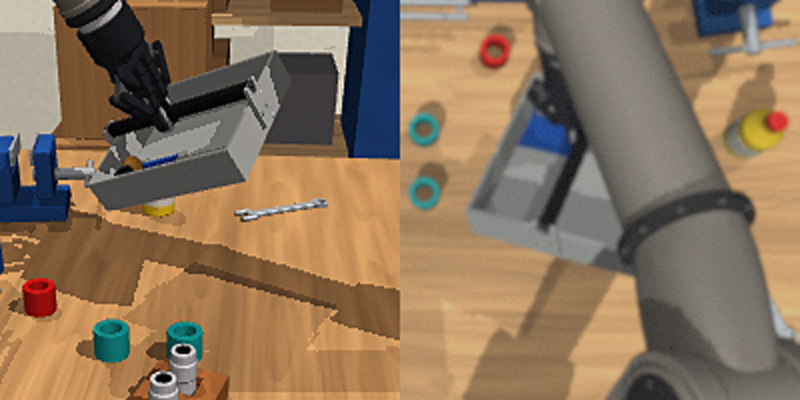

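servo_tool(turn=[[0,0,0],[0,0,0],[0,0,0],[0,0,0],[0,0,0],[0,0,0],[0,0,0],[0,0,0]], slide=[[0,0,0],[0,0,0],[0,0,0],[0,0,0],[0,0,0],[0,0,0],[0,0,0],[0,0,0]], hand=[0,0,0,0,0,0,0,0])

```text
clock: 22.22
tcp_pos: [0.5415, -0.1477, 0.2421]
orientation: [-0.481, -2.609, 0.429]
contact_force: [2.4, -1.1, -3.9]
grip_width: 0.0139
gripper_force: 125.7
```

Run:
```python
from h import *
o=r.get_obs(); print(o['clock'],o['tcp_pos'],o['orientation'],o['contact_force'],o['moment'])
p,d=snap('side','s7'); p2,d2=snap('top','t7')
k=lambda a,f:cv2.resize(a,None,fx=f,fy=f,interpolation=2)
c=np.concatenate([k(p[80:170,235:345],5)[:450],],1)
e=k(p2[160:270,290:380],4.0909)[:450]
c=np.concatenate([c[:,:430],e[:,:368]],1); cv2.imwrite('pics/s7c.png',cv2.cvtColor(c,cv2.COLOR_RGB2BGR))
# tote floor/wall plane check: fit floor plane from side+top depth near blue
C=cloud('top',d2); hsv=cv2.cvtColor(p2,cv2.COLOR_RGB2HSV)
m=(d2>0)&(hsv[...,0]>105)&(hsv[...,0]<130)&(hsv[...,1]>150)&(C[...,2]>.08)&(C[...,2]<.3); m[:, :290]=0;m[:,380:]=0
P=C[m]; print(len(P)); q=P-np.median(P,0); n=np.linalg.svd(q)[2][2]; n*=np.sign(n[2]); print('floor normal',n,np.degrees(np.arccos(n[2])),P.mean(0),q.std(0))
```

```text
22.225 [ 0.54150929 -0.14765665  0.24210659] [-0.48104667 -2.60861508  0.42870463] [ 2.42534398 -1.13451886 -3.90527419] [ 0.56663811 -1.28468686  0.04322379]
1736
floor normal [0.01383477 0.15765582 0.9873972 ] 9.106012344836156 [ 0.81799168 -0.04464555  0.15810025] [0.12313111 0.04002716 0.02006709]
```

View pics/s7c.png

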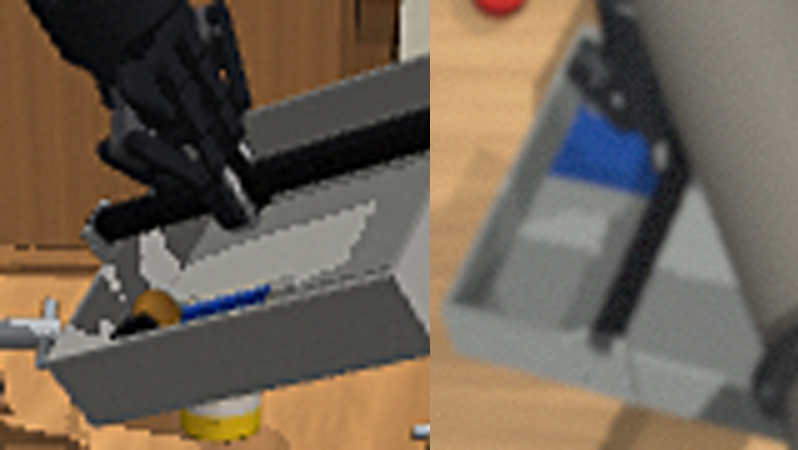

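The side crop shows the brass plug at (155,308) and the black sleeve at (135,325) in the blue corner. The upper floor is empty, but the collar isn't visible. I'll check the depth points in the tote's frame.

```bash
cat > tf.py <<'E'
from h import *
from scipy.spatial.transform import Rotation as Ro
def tote():
    o=r.get_obs(); M=Ro.from_rotvec(o['orientation']).as_matrix(); Rt=M@np.diag([-1,1,-1]); return Rt,o['tcp_pos']-Rt@np.array([.018,-.001,.0415])
def inT(n,d):
    Rt,t0=tote(); return (cloud(n,d)-t0)@Rt
E
python3 - <<'E'
from tf import *
for n in('side','top'):
    D=np.load(f'pics/{n[0]}7.npz');p,d=D['p'],D['d'];X=inT(n,d); x,y,z=np.moveaxis(X,-1,0)
    I=(d>0)&(abs(x)<.108)&(abs(y)<.098)
    fl=I&(z<.02)&(z>-.015)&(x<.06); A=np.c_[X[fl][:,:2],np.ones(fl.sum())]; s=np.linalg.lstsq(A,X[fl][:,2],rcond=None)[0]; print(n,'floor',fl.sum(),s)
    h=z-(x*s[0]+y*s[1]+s[2])
    m=I&(h>.006)&(h<.04); vv,uu=np.nonzero(m)
    # coarse map, 10 mm cells, tote +x right, +y up : count of pts / height mm / mean brightness
    for nm,arr in(('h mm',h*1000),('all h',None)):
        if arr is None: continue
        mm=I&(h>-.02)&(h<.06)
        for j in range(9,-11,-1):
            row=''
            for i in range(-11,11):
                k=mm&(x>=i*.01)&(x<(i+1)*.01)&(y>=j*.01)&(y<(j+1)*.01)
                row+=('%4d'%np.median(arr[k]) if k.sum() else '   .')
            print(row)
for i in range(6):
    r.grab_frame('side'); o=r.get_obs(); print(o['contact_force'].round(1),o['moment'].round(2),abs(o['qvel']).max())
E
```

```text
side floor 744 [0.005053   0.00190458 0.00539391]
   .   .   .   .   .   .   .   .   .   .   .  43   .   .   .   .   .   .   .   .   .  43
   .   .   .   .   .   .   .   .   .   .   .   .   .   .   .   .   .   .   .   .   .  40
   .   .   .   .   .   .   .   .   .   .   .   .   .   .   .   .   .   .   .   .   .  38
   .   .   .   .   .   .   .   .   .   .   .   .   .   .   .   .   .   .   .   .   .  32
   .   .   .   .   .   .   .   .   .   .   .   .   .   .   .   .   .   .  17  19   .  29
   .   .   .   .   .   .   .   .   .   .   .   .   .   .   .   .   .   .  15  17  17  27
   .   .   .   .   .   .   .   .   .   .   .   .   .   .   .   .   .   .   .  13  20  30
   .   .   .   .   .   0   0   0   0   0   0   0   0   0   0   0   0   1   0  10  22  29
   .   .   .   .  54   0   0   0   0   0   0  43  47  43   0   0   1   0   0   0   .  36
  55  55  55  55  56  52  52  52  24  52  53  49   0   0   0  54  51  50  52  50  53  33
   .   .   .   .   0   0   0   0   0   1   0   0   0   0   0   0   0   0   0   0   0  22
   .   .   .   .   .   0   0   0   0   0   0   0   0   0   0   0   0   
[... 2209 characters left out ...]
 .   .   1   0   0   0   .   .   .   .   .   .   .   .   .   .   .   .   .   .   .   .
   .   .   .   .   0   .   .   .   .   .   .   .   .   .   .   .   .   .   .   .   .   .
   .   .   .   .   .   .   .   .   .   .   .   .   .   .   .   .   .   .   .   .   .   .
   .   .   .   .   .   .   .   .   .   .   .   .   .   .   .   .   .   .   .   .   .   .
[ -1.1  -1.1 -10.1] [ 0.7  -0.41 -0.43] 0.17212315186567892
[  2.9  -1.9 -12.4] [ 0.84  0.29 -0.51] 0.15338860979205696
[ 4.8 -0.8 -6.9] [ 0.73 -1.11 -0.01] 0.05665989377931856
[-1.5  0.9 -1.9] [ 0.2  -2.35  0.48] 0.2031030877414851
[-3.9  2.5 -3.1] [ 0.19 -2.39  0.38] 0.07717513547244761
[-2.5  0.7 -8.3] [ 0.77 -0.51 -0.39] 0.14450246183165624
```

No point stands on the floor outside the corner region (x>70 mm, y>20 mm), so all three parts have slid there. But the arm seems to be vibrating, and the tote must be still, so I'll look at that.

Run:
```python
from tf import *
np.set_printoptions(precision=3,suppress=True,linewidth=150)
for i in range(10):
    r.grab_frame('top'); o=r.get_obs(); print(o['clock'],o['qvel'],o['tcp_pos'],o['moment'][1].round(2),o['gripper_force'])
```

```text
22.675 [-0.009  0.005  0.018 -0.01  -0.132  0.175 -0.048] [ 0.541 -0.148  0.242] 0.33 125.11703968048096
22.725 [-0.     0.002 -0.001 -0.007 -0.004 -0.013 -0.002] [ 0.542 -0.148  0.242] -0.74 125.75704336166382
22.775 [ 0.008 -0.006 -0.02   0.008  0.146 -0.188  0.042] [ 0.541 -0.148  0.242] -2.36 126.62500619888306
22.825 [ 0.007 -0.005 -0.013  0.014  0.114 -0.121  0.038] [ 0.541 -0.148  0.242] -2.48 125.66699266433716
22.875 [-0.002  0.002  0.012 -0.004 -0.081  0.1   -0.02 ] [ 0.541 -0.148  0.242] -1.15 124.69433069229126
22.925 [-0.008  0.004  0.023 -0.011 -0.158  0.194 -0.049] [ 0.541 -0.148  0.242] 0.39 125.04744529724121
22.975 [-0.001  0.001  0.002 -0.007 -0.021  0.001 -0.005] [ 0.542 -0.148  0.242] -0.61 125.28643369674683
23.025 [ 0.007 -0.004 -0.018  0.007  0.133 -0.175  0.039] [ 0.541 -0.148  0.242] -2.19 126.35202169418335
23.075 [ 0.006 -0.004 -0.016  0.014  0.14  -0.153  0.047] [ 0.541 -0.148  0.242] -2.76 125.97883701324463
23.125 [-0.     0.001  0.005  0.001 -0.045  0.062 -0.008] [ 0.541 -0.148  0.242] -1.41 125.12807607650757
```

servo_tool(turn=[[0,0,0],[0,0,0],[0,0,0],[0,0,0],[0,0,0],[0,0,0],[0,0,0],[0,0,0]], slide=[[0,0,0],[0,0,0],[0,0,0],[0,0,0],[0,0,0],[0,0,0],[0,0,0],[0,0,0]], hand=[0,0,0,0,0,0,0,0], squeeze=95)

```text
clock: 24.12
tcp_pos: [0.5415, -0.1476, 0.2421]
orientation: [-0.481, -2.608, 0.429]
contact_force: [-4.3, 2.3, -3.0]
grip_width: 0.0137
gripper_force: 126.0
```

```bash
cat > osc.py <<'E'
from tf import *
np.set_printoptions(precision=3,suppress=True,linewidth=150)
for i in range(8):
    r.grab_frame('top'); o=r.get_obs(); print(o['clock'],o['qvel'][4:6],o['moment'].round(2),round(o['gripper_force'],1))
print(o['joints'],o['grip_width'],o['tcp_pos'],tote()[0][:,2])
E
python3 osc.py
```

```text
24.175 [-0.056  0.075] [ 0.63 -1.28 -0.18] 125.0
24.225 [-0.152  0.197] [ 0.73  0.14 -0.5 ] 124.7
24.275 [-0.065  0.061] [ 0.77 -0.14 -0.3 ] 125.3
24.325 [ 0.111 -0.162] [ 0.44 -1.78  0.27] 126.0
24.375 [ 0.156 -0.173] [ 0.07 -2.67  0.56] 126.6
24.425 [-0.024  0.03 ] [ 0.38 -1.8   0.07] 124.7
24.475 [-0.158  0.193] [ 0.8   0.01 -0.48] 124.9
24.525 [-0.085  0.098] [ 0.81  0.08 -0.47] 125.3
[ 0.423  0.632 -0.618  1.484  0.469  1.697  0.931] 0.013869127112659663 [ 0.542 -0.148  0.242] [0.48  0.215 0.85 ]
```

servo_tool(turn=[[0.1,-0.2,0],[0.2,-0.45,0],[0.3,-0.7,0],[0.4,-0.95,0],[0.5,-1.15,0],[0.6,-1.35,0],[0.65,-1.45,0],[0.65,-1.45,0]], slide=[[0,0,0],[0,0,0],[0,0,0],[0,0,0],[0,0,0],[0,0,0],[0,0,0],[0,0,0]], hand=[0,0,0,0,0,0,0,0])

```text
clock: 25.52
tcp_pos: [0.5413, -0.1478, 0.2422]
orientation: [-0.505, -2.734, 0.333]
contact_force: [-3.0, 1.2, -3.3]
grip_width: 0.0141
gripper_force: 125.8
```

servo_tool(turn=[[0,0,0],[0,0,0],[0,0,0],[0,0,0],[0,0,0],[0,0,0],[0,0,0],[0,0,0]], slide=[[0,0,0],[0,0,0],[0,0,0],[0,0,0],[0,0,0],[0,0,0],[0,0,0],[0,0,0]], hand=[0,0,0,0,0,0,0,0])

```text
clock: 26.52
tcp_pos: [0.5415, -0.1476, 0.2422]
orientation: [-0.504, -2.734, 0.333]
contact_force: [-3.3, 1.0, -4.4]
grip_width: 0.0139
gripper_force: 125.2
```

```bash
python3 osc.py
```

```text
26.575 [-0.151  0.2  ] [ 0.77  0.3  -0.47] 125.5
26.625 [-0.104  0.157] [ 0.68  0.48 -0.24] 125.2
26.675 [ 0.003 -0.039] [ 0.66 -0.41 -0.07] 125.9
26.725 [ 0.135 -0.196] [ 0.15 -1.89  0.34] 127.0
26.775 [ 0.149 -0.177] [-0.06 -2.53  0.45] 126.4
26.825 [ 0.025 -0.027] [ 0.07 -1.76  0.1 ] 125.9
26.875 [-0.135  0.169] [ 0.69  0.02 -0.33] 125.4
26.925 [-0.15   0.212] [ 0.76  0.56 -0.43] 126.0
[ 0.494  0.564 -0.653  1.554  0.439  1.558  0.954] 0.014098749303684899 [ 0.541 -0.148  0.242] [0.369 0.165 0.915]
```

Run:
```python
from tf import *
np.set_printoptions(precision=4,suppress=True,linewidth=150)
for i in range(8):
    p,d=r.grab_frame('side'); X=inT('side',d); x,y,z=np.moveaxis(X,-1,0)
    fl=(d>0)&(abs(z-.005)<.02)&(x<.06)&(x>-.06)&(y>-.09)&(y<-.02); A=np.c_[X[fl][:,:2],np.ones(fl.sum())]; s=np.linalg.lstsq(A,X[fl][:,2],rcond=None)[0]
    o=r.get_obs(); print(o['clock'],fl.sum(),s,o['qvel'][4:6],o['moment'],o['tau'][4:])
```

```text
26.975 430 [ 0.0017 -0.0015  0.0053] [-0.065   0.0772] [ 0.6176  0.0927 -0.1919] [0.388 2.493 0.008]
27.025 424 [ 0.0015 -0.0028  0.0053] [ 0.0719 -0.1076] [ 0.3247 -1.1159  0.1917] [0.3948 2.5116 0.0149]
27.075 421 [ 0.0031 -0.0014  0.0053] [ 0.1544 -0.2094] [-0.0518 -2.3467  0.3875] [0.3903 2.4232 0.0203]
27.125 426 [ 0.0018 -0.0039  0.0052] [ 0.1027 -0.1116] [-0.0492 -2.2894  0.2566] [0.4168 2.4859 0.0194]
27.175 422 [0.0036 0.0002 0.0054] [-0.0469  0.0585] [ 0.3293 -1.2352 -0.0708] [0.3722 2.5017 0.0207]
27.225 420 [-0.0007 -0.0032  0.0052] [-0.1594  0.2043] [ 0.8581  0.3839 -0.4879] [0.4349 2.4851 0.0145]
27.275 419 [ 0.0012 -0.0021  0.0053] [-0.107   0.1665] [ 0.6935  0.6179 -0.3211] [0.4118 2.5006 0.0186]
27.325 429 [ 0.0017 -0.0002  0.0054] [ 0.008  -0.0427] [ 0.5966 -0.4143 -0.0326] [0.394  2.4909 0.0178]
```

Run:
```python
from tf import *
np.set_printoptions(precision=5,suppress=True,linewidth=150)
J=[];P=[]
for i in range(8):
    r.grab_frame('side'); o=r.get_obs(); J.append(o['joints']);P.append(np.r_[o['tcp_pos'],o['qvel'][4:6],o['clock']]); print(P[-1],J[-1][4:])
print(np.ptp(J,0),np.ptp(P,0))
```

```text
[ 0.54149 -0.14766  0.24211  0.13491 -0.18641 27.375  ] [0.43883 1.55808 0.95448]
[ 0.54145 -0.14764  0.24212  0.14085 -0.15722 27.425  ] [0.43871 1.55819 0.95441]
[ 0.54144 -0.14763  0.24215 -0.01218  0.01407 27.475  ] [0.4387  1.55823 0.9544 ]
[ 0.54147 -0.14766  0.24212 -0.13335  0.17409 27.525  ] [0.43877 1.55812 0.95443]
[ 0.54148 -0.14764  0.24209 -0.12549  0.18413 27.575  ] [0.43881 1.55808 0.95445]
[ 0.54149 -0.14766  0.24208 -0.024    0.00957 27.625  ] [0.43882 1.55801 0.95449]
[ 0.54146 -0.14767  0.24209  0.12254 -0.16968 27.675  ] [0.43879 1.55808 0.95445]
[ 0.54149 -0.14762  0.24213  0.15124 -0.17827 27.725  ] [0.43871 1.55814 0.95446]
[0.00005 0.00008 0.00004 0.0001  0.00013 0.00022 0.0001 ] [0.00005 0.00005 0.00007 0.28459 0.37055 0.35   ]
```

The joints move only 0.2 mrad, so this is a small high-frequency buzz (aliased), probably from the hard squeeze on the rigid bar. I'll ease the grip.

servo_tool(turn=[[0,0,0],[0,0,0],[0,0,0],[0,0,0],[0,0,0],[0,0,0]], slide=[[0,0,0],[0,0,0],[0,0,0],[0,0,0],[0,0,0],[0,0,0]], hand=[0.03,0.03,0.03,0.03,0.03,0.03], squeeze=70)

```text
clock: 28.48
tcp_pos: [0.5415, -0.1476, 0.2421]
orientation: [-0.504, -2.734, 0.333]
contact_force: [-1.5, -0.9, -9.6]
grip_width: 0.0146
gripper_force: 125.0
```

```bash
python3 osc.py
```

```text
28.525 [-0.127  0.186] [ 0.8   0.78 -0.38] 125.5
28.575 [-0.033  0.034] [ 0.63 -0.13 -0.16] 126.0
28.625 [ 0.106 -0.159] [ 0.3  -1.53  0.22] 126.7
28.675 [ 0.159 -0.206] [-0.13 -2.42  0.43] 126.9
28.725 [ 0.074 -0.086] [ 0.03 -2.08  0.24] 126.2
28.775 [-0.081  0.093] [ 0.33 -0.8  -0.14] 124.8
28.825 [-0.158  0.213] [ 0.74  0.4  -0.45] 125.6
28.875 [-0.096  0.155] [ 0.72  0.57 -0.27] 125.5
[ 0.494  0.564 -0.653  1.554  0.439  1.558  0.954] 0.01358404832030284 [ 0.542 -0.148  0.242] [0.369 0.165 0.915]
```

servo_tool(turn=[[0.15,-0.35,0],[0.4,-0.9,0],[0.7,-1.55,0],[1,-2.2,0],[1.3,-2.9,0],[1.6,-3.55,0],[1.85,-4.1,0],[1.95,-4.35,0]], slide=[[0,0,0],[0,0,-0.2],[0,0,-0.6],[0,0,-1.2],[0,0,-2],[0,0,-3],[0,0,-4],[0,0,-4.7]], hand=[0,0,0,0,0,0,0,0])

```text
clock: 29.88
tcp_pos: [0.5397, -0.1487, 0.1001]
orientation: [-0.572, -3.088, 0.001]
contact_force: [0.3, -0.2, -6.9]
grip_width: 0.0138
gripper_force: 125.0
```

```bash
python3 osc.py
```

```text
29.925 [-0.037  0.119] [-0.04  0.35  0.01] 124.9
29.975 [-0.017  0.05 ] [-0.17  0.13  0.05] 125.0
30.025 [-0.006  0.006] [-0.03  0.02 -0.03] 125.0
30.075 [-0.001 -0.006] [-0.06 -0.05 -0.02] 125.0
30.125 [ 0.    -0.007] [-0.04 -0.06  0.01] 125.0
30.175 [-0.    -0.005] [-0.11 -0.   -0.01] 125.0
30.225 [ 0.001 -0.004] [-0.08  0.02 -0.  ] 125.0
30.275 [ 0.002 -0.005] [ 0.02  0.04 -0.04] 125.0
[ 0.688  0.546 -0.693  1.904  0.457  0.852  0.965] 0.01388583081455926 [ 0.543 -0.148  0.102] [-0.002  0.001  1.   ]
```

At level there is no buzz at the same grip force, so it comes from the posture, with a high joint 6 angle. I'll tilt again lower down and less, where joint 6 stays mid-range.

servo_tool(turn=[[0,0,0],[-0.1,0.2,0],[-0.3,0.7,0],[-0.6,1.3,0],[-0.9,2,0],[-1.2,2.7,0],[-1.5,3.3,0],[-1.7,3.8,0]], slide=[[0,0,0.3],[0,0,0.7],[0,0,1.1],[0,0,1.4],[0,0,1.6],[0,0,1.8],[0,0,1.8],[0,0,1.8]], hand=[0,0,0,0,0,0,0,0])

```text
clock: 31.28
tcp_pos: [0.5426, -0.1469, 0.1561]
orientation: [-0.512, -2.782, 0.294]
contact_force: [-4.2, 2.4, -2.0]
grip_width: 0.0141
gripper_force: 127.1
```

servo_tool(turn=[[0,0,0],[0,0,0],[0,0,0],[0,0,0]], slide=[[0,0,0],[0,0,0],[0,0,0],[0,0,0]], hand=[0,0,0,0])

```text
clock: 31.78
tcp_pos: [0.5414, -0.148, 0.1554]
orientation: [-0.514, -2.781, 0.294]
contact_force: [2.4, -2.5, -12.7]
grip_width: 0.0138
gripper_force: 125.2
```

```bash
python3 osc.py
```

```text
31.825 [-0.076  0.086] [ 0.68  0.4  -0.19] 125.5
31.875 [ 0.083 -0.116] [ 0.33 -1.15  0.18] 126.8
31.925 [ 0.161 -0.191] [-0.09 -2.23  0.4 ] 126.9
31.975 [ 0.133 -0.133] [-0.17 -2.29  0.3 ] 126.0
32.025 [-0.026  0.022] [ 0.3  -1.29 -0.  ] 125.4
32.075 [-0.153  0.181] [ 0.61  0.28 -0.32] 125.0
32.125 [-0.133  0.173] [ 0.72  0.67 -0.35] 125.1
32.175 [-0.035  0.021] [ 0.65  0.03 -0.12] 126.5
[ 0.497  0.623 -0.628  1.657  0.474  1.36   0.912] 0.014072463917444334 [ 0.541 -0.148  0.155] [0.324 0.145 0.935]
```

servo_tool(turn=[[0.3,0,0],[0.8,0.05,0],[1.3,0.1,0],[1.8,0.15,0],[2.3,0.2,0],[2.8,0.25,0],[3.2,0.25,0],[3.2,0.25,0]], slide=[[0,0,0],[0,0,0],[0,0,0],[0,0,0],[0,0,0],[0,0,0],[0,0,0],[0,0,0]], hand=[0,0,0,0,0,0,0,0])

```text
clock: 33.17
tcp_pos: [0.5413, -0.1486, 0.1548]
orientation: [-0.439, -2.738, -0.089]
contact_force: [3.1, -0.9, -13.3]
grip_width: 0.0139
gripper_force: 128.6
```

```bash
sed -i 's/range(8)/range(6)/' osc.py; python3 osc.py
```

```text
33.225 [-0.113  0.215] [0.16 1.02 0.08] 127.9
33.275 [-0.128  0.24 ] [0.13 1.04 0.05] 127.2
33.325 [-0.131  0.247] [0.12 0.74 0.01] 127.3
33.375 [-0.112  0.212] [-0.04  0.38 -0.03] 127.2
33.425 [-0.089  0.171] [-0.13 -0.28 -0.04] 127.0
33.475 [-0.067  0.131] [-0.14 -0.45 -0.1 ] 126.7
[ 0.652  0.683 -0.7    1.589  0.305  1.383  1.135] 0.014002321446287684 [ 0.542 -0.147  0.155] [ 0.345 -0.117  0.931]
```

servo_tool(turn=[[-0.4,-0.2,0],[-1.2,-0.5,0],[-2,-0.9,0],[-2.8,-1.25,0],[-3.6,-1.6,0],[-4.4,-1.95,0],[-5,-2.25,0],[-5.4,-2.4,0]], slide=[[0,0,0],[0,0,0],[0,0,0],[0,0,0],[0,0,0],[0,0,0],[0,0,0],[0,0,0]], hand=[0,0,0,0,0,0,0,0])

```text
clock: 34.48
tcp_pos: [0.5411, -0.1458, 0.1555]
orientation: [-0.577, -2.957, 0.552]
contact_force: [-3.7, 2.7, -3.0]
grip_width: 0.014
gripper_force: 125.6
```

servo_tool(turn=[[0,0,0],[0,0,0]], slide=[[0,0,0],[0,0,0]], hand=[0,0])

```text
clock: 34.72
tcp_pos: [0.5415, -0.1474, 0.1553]
orientation: [-0.579, -2.956, 0.55]
contact_force: [-0.2, 1.5, -2.5]
grip_width: 0.0143
gripper_force: 126.3
```

```bash
python3 osc.py
```

```text
34.775 [ 0.198 -0.121] [ 0.27 -1.87  0.54] 126.3
34.825 [-0.007 -0.001] [ 0.66 -0.93  0.07] 124.9
34.875 [-0.186  0.133] [ 1.11  0.53 -0.35] 125.1
34.925 [-0.223  0.16 ] [ 1.27  1.14 -0.61] 125.2
34.975 [-0.116  0.085] [ 1.22  0.87 -0.37] 125.9
35.025 [ 0.055 -0.059] [ 0.99 -0.29  0.01] 125.8
[ 0.41   0.517 -0.592  1.821  0.645  1.187  0.695] 0.014194683526463931 [ 0.542 -0.148  0.155] [0.145 0.332 0.932]
```

servo_tool(turn=[[0.4,-0.2,0],[1.1,-0.5,0],[1.9,-0.85,0],[2.8,-1.2,0],[3.5,-1.5,0],[3.9,-1.7,0],[3.9,-1.7,0],[3.9,-1.7,0]], slide=[[0,0,0],[0,0,0],[0,0,-0.3],[0,0,-0.8],[0,0,-1.5],[0,0,-2.3],[0,0,-3],[0,0,-3.4]], hand=[0,0,0,0,0,0,0,0])

```text
clock: 36.02
tcp_pos: [0.541, -0.1477, 0.052]
orientation: [-0.604, -3.081, -0.0]
contact_force: [-0.4, -0.0, -6.8]
grip_width: 0.0144
gripper_force: 124.8
```

```bash
cat > st.py <<'E'
from tf import *
np.set_printoptions(precision=4,suppress=True,linewidth=150)
Rt,t0=tote(); o=r.get_obs(); z=Rt[:,2]; print(o['clock'],o['tcp_pos'],'lean',z,'fix units',np.degrees(np.array([z[1],-z[0]]))/5,'yaw x',np.degrees(np.arctan2(Rt[1,0],Rt[0,0])),o['contact_force'],'ex',Rt[:,0])
E
python3 st.py
```

```text
36.025 [ 0.541  -0.1477  0.052 ] lean [ 0.0015 -0.0005  1.    ] fix units [-0.006  -0.0176] yaw x -22.170557448655664 [-0.4466 -0.0191 -6.7917] ex [ 0.9261 -0.3774 -0.0016]
```

servo_tool(turn=[[0,0,0],[0,0,0],[0,0,0],[0,0,0],[0,0,0],[0,0,0],[0,0,0],[0,0,0]], slide=[[0,0,-0.2],[0,0,-0.34],[0,0,-0.36],[0,0,-0.36],[0,0,-0.36],[0.2,-0.08,-0.36],[0.37,-0.15,-0.36],[0.37,-0.15,-0.36]], hand=[0,0,0.4,0.4,0.4,0.4,0.4,0.4], squeeze=50)

```text
clock: 37.02
tcp_pos: [0.5533, -0.1524, 0.0424]
orientation: [0.605, 3.083, 0.001]
contact_force: [-0.7, 0.5, -0.0]
grip_width: 0.0341
gripper_force: 0.0
```

servo_tool(turn=[[0,0,0],[0,0,0],[0,0,0],[0,0,0],[0,0,0],[0,0,0]], slide=[[0,0,0],[0,0,0],[0,0,0],[0,0,0],[0,0,0],[0,0,0]], hand=[0.2,0.1,0,0,0,0], squeeze=50)

```text
clock: 37.78
tcp_pos: [0.5526, -0.152, 0.0423]
orientation: [-0.604, -3.083, -0.001]
contact_force: [0.6, 0.4, 2.0]
grip_width: 0.015
gripper_force: 49.7
```

servo_tool(turn=[[0,0,0],[0,0,0],[0,0,0],[0,0,0],[-0.1,0.2,0],[-0.25,0.6,0],[-0.45,1.1,0],[-0.65,1.6,0]], slide=[[0,0,0.15],[0,0,0.5],[0,0,1.1],[0,0,1.8],[0,0,2.6],[0,0,3.3],[0,0,3.9],[0,0,4.2]], hand=[0,0,0,0,0,0,0,0])

```text
clock: 38.78
tcp_pos: [0.5535, -0.152, 0.1712]
orientation: [-0.58, -2.958, 0.124]
contact_force: [0.0, 0.0, -7.4]
grip_width: 0.0154
gripper_force: 49.1
```

servo_tool(turn=[[-0.2,0.4,0],[-0.4,0.9,0],[-0.6,1.4,0],[-0.8,1.9,0],[-1,2.4,0],[-1.15,2.7,0],[-1.2,2.85,0],[-1.2,2.85,0]], slide=[[0,0,0],[0,0,0],[0,0,0],[0,0,0],[0,0,0],[0,0,0],[0,0,0],[0,0,0]], hand=[0,0,0,0,0,0,0,0])

```text
clock: 39.78
tcp_pos: [0.5527, -0.152, 0.1685]
orientation: [-0.534, -2.721, 0.326]
contact_force: [-0.2, 0.1, -6.1]
grip_width: 0.0152
gripper_force: 49.2
```

servo_tool(turn=[[0,0,0],[0,0,0],[0,0,0]], slide=[[0,0,0],[0,0,0],[0,0,0]], hand=[0,0,0])

```text
clock: 40.15
tcp_pos: [0.5525, -0.1523, 0.1684]
orientation: [-0.534, -2.721, 0.327]
contact_force: [0.3, 0.1, -6.4]
grip_width: 0.0151
gripper_force: 49.2
```

```bash
python3 osc.py; python3 st.py
```

```text
40.2 [-0.     0.001] [ 0.26 -1.06 -0.  ] 49.2
40.25 [-0.001 -0.001] [ 0.31 -1.04  0.03] 49.2
40.3 [-0. -0.] [ 0.34 -1.04 -0.06] 49.2
40.35 [ 0.    -0.001] [ 0.3  -1.05 -0.04] 49.2
40.4 [-0. -0.] [ 0.28 -1.01  0.01] 49.2
40.45 [-0.001  0.   ] [ 0.3  -1.03 -0.01] 49.2
[ 0.47   0.656 -0.615  1.579  0.473  1.459  0.905] 0.015134195683266797 [ 0.553 -0.152  0.168] [0.377 0.156 0.913]
40.45 [ 0.5526 -0.1521  0.1683] lean [0.3772 0.1559 0.9129] fix units [ 1.7868 -4.3228] yaw x -24.803624526352216 [-0.8205 -0.0848 -5.8326] ex [ 0.8686 -0.4014 -0.2904]
```

The buzz is gone with the 50 N grip. I'll do a final check of the tote's pose and the parts.

```bash
sed -i 's/\.018,-\.001/.030,-.001/' tf.py
python3 - <<'E'
from tf import *
np.set_printoptions(precision=4,suppress=True)
p,d=snap('side','s9'); X=inT('side',d); x,y,z=np.moveaxis(X,-1,0)
I=(d>0)&(abs(x)<.108)&(abs(y)<.098)
fl=I&(z<.02)&(z>-.015)&(x<.06); A=np.c_[X[fl][:,:2],np.ones(fl.sum())]; s=np.linalg.lstsq(A,X[fl][:,2],rcond=None)[0]; print('floor',fl.sum(),s)
h=z-(x*s[0]+y*s[1]+s[2]); mm=I&(h>-.02)&(h<.06)
for j in range(9,-11,-1):
    print(''.join('%4d'%np.median(h[k]*1000) if (k:=mm&(x>=i*.01)&(x<(i+1)*.01)&(y>=j*.01)&(y<(j+1)*.01)).sum() else '   .' for i in range(-11,11)))
Rt,t0=tote(); print('corner z',(t0+Rt@[.11,.1,.005])[2])
C=cloud('side',d); P=C[(d>0)&(np.hypot(C[...,0]-.537,C[...,1]-.298)<.026)&(C[...,2]>.035)&(C[...,2]<.066)]; print('ring',P.mean(0),len(P))
k=lambda a,f:cv2.resize(a,None,fx=f,fy=f,interpolation=2)
cv2.imwrite('pics/s9c.png',cv2.cvtColor(k(p[90:310,190:360],2.7),cv2.COLOR_RGB2BGR))
E
```

```text
floor 741 [0.0073 0.0004 0.0045]
   .   .   .   .   .   .   .   .   .   .   .   .   .   .   .   .   .   .  42   .   .  44
   .   .   .   .   .   .   .   .   .   .   .   .   .   .   .   .   .   .   .   .   .  39
   .   .   .   .   .   .   .   .   .   .   .   .   .   .   .   .   .   .   .   .   .  35
   .   .   .   .   .   .   .   .   .   .   .   .   .   .   .   .   .   .   .  19   .  37
   .   .   .   .   .   .   .   .   .   .   .   .   .   .   .   .   .  19  19  19  18  33
   .   .   .   .   .   .   .   .   .   .   .   .   .   .   .   .   .   .   .  18  22  30
   .   .   .   .   0   0   0   0   0   0   2   0   0   1   1   0   1   0   0   7   .  33
   .   .   .   .   0   0   0  -1   0   0   0   0   0  50   1   1   0   0   0   0   0  34
  58   .  56   .   0   0   0   0   0   0   0   0   0  46  42   0   1   0   0   0   0  20
  54  54  54  54  54  52  51   0  52  26  51  51  49   0   0   0  50  51  51  51  51  29
   .   .   .   .   0   0   0   0   0   0   0   0   0   0   0  -1   0   0  -1   0   0  10
   .   .   .   .   0   0   0   0   0   0   0   0   0   0  -1   0   0   0   0   0   0  10
   .   .   .   .   0   0   0   0   0   0   0   0   0   0   0   0   0   0   0   0   0   9
   .   .   .   .   0   0   0   0   0   0   0   0   0   0   0   0   0   0   0   1   0  11
   .   .   .   .   1   0   0   0   0   0   0   0   0   0   0   0   0  -1  -1   0   0   2
   .   .   .   .   0   0   0   0   0   0   0   0   0   0   0   0   0   0  -1   .   0   4
   .   .   .   .   0   0   0   0   0   0   0   0   0   0   0   0   0  -1   0   .   .  -1
   .   .   .   .   .   0   0   0   0   0   0   0   0   0  -1   0   0   1   0   .   .  40
   .   .   .   .   .   .   .   .   .   .   .   .   .   .   .   .   .   .   .   .   .   .
   .   .   .  25  31   .  25  46  34   .  31  29   .   .  35   .  28   .  39   .   .   .
corner z 0.08275808080235839
ring [0.5341 0.3148 0.0515] 300
```

View pics/s9c.png

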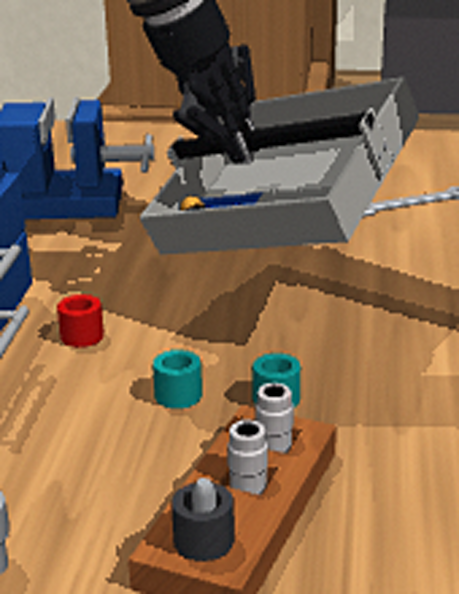

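Plug at (192,203), with the ring on its post at (203,515) and nothing disturbed. One top-view depth check of the strip hidden behind the near wall.

Run:
```python
from tf import *
p,d=snap('top','t9'); X=inT('top',d); x,y,z=np.moveaxis(X,-1,0); h=z-.0045-.007*x; mm=(d>0)&(abs(x)<.108)&(abs(y)<.098)&(h>-.02)&(h<.06)
for j in range(9,-4,-1):
    print(''.join('%4d'%np.median(h[k]*1000) if (k:=mm&(x>=i*.01)&(x<(i+1)*.01)&(y>=j*.01)&(y<(j+1)*.01)).sum() else '   .' for i in range(-11,11)))
print(r.get_obs()['clock'])
```

```text
.  -1   0   0   0  -1   0   0   0   0  -1  -1   0  -1   0  11   9  14   0   0   .  44
   .   1   0   0   0   0  -2  -1   0  -1   0   0   0   0   1   9   1  10   0  -2   .  37
   .   0  -1   0   1   0   0   0   0  -1   0   0   0   0   1  11  12  13   .   .   .  42
   .  -2   0   0   0   0   0   0  -1   0  -1   0   0   0   0   0   0   6   .   0   .   .
   .  -1  -1  -1  -1  -1   0  -1   0   0   0   0   0   0   0   0   0   2   .   .   .   .
   .   0  -1   0   0   0   0   0   0  -1   0   0  -1   0   0   0   0   0   .   .   .   .
   .   0  -1   0   0   0   0   0   0   0   0   0   0   0   0   0  -1   0   .   .   .   .
   .   .   0   1  -1  -1   0   0   0   0   0   0  -2   0   0  -1   .   .   .  -1   .   .
   .   .   .   .   .   .   .   .   .   .   .   .  54  55   .   .   .   .   .   .   .   .
   .   .  -2   1  -1  -1  -2  -2   0   0   0  -1  -1   0   0  -3   .   .   .   .   .   .
  55  50   0   1   0   0   0   0   0   0   0   0   0   0   0   0   .   .   .   .   .   .
   .  -2   0   0   0   0   0   0   0   0   0   0   0   1   0   0   0  -3   .   .   .   .
   .   0   0  -1  -1   0  -1   0   0   0  -1   0   0   0   0  -1  -1   .   .   .   .   .
40.55
```

```bash
python3 -c "
from h import *
print(r.hand_in())"
```

```text
the job is handed in; nothing more can be done
None
```

The job is handed in at about 40.6 s, but no verdict came back. The ring hangs on the post, released, and the tote is held still in the air at about 24° (not 30°). I saw the plug and collar over the blue corner; the sleeve was last seen there before I set the tote down to regrip, and no part shows on the rest of the visible floor.

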